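Fetch the basket weight from behind the containers

ROBOT

A 6-joint arm with a two-finger parallel gripper is mounted at the origin on the work surface. World frame = base frame: x ahead of the robot, y to its left, z up, the work surface at z = 0. Lengths are in mm, angles in rad, forces in N, time in s.
With the tool pointing down it reaches from about 375 to 975 mm from the base axis. Payload 3.8 kg.
Tool frame: the origin (TCP) lies at the very end of the fingers, on their centre line; the grasp point (between the pads) lies 19 mm behind it; x points along the fingers, y is the direction in which the jaws open and shut, and the axes are right-handed (so a half turn about x gives the same grasp; the last joint's range is limited). The gripper opens to 88 mm and grips with 3 to 60 N. Pads are 18 mm wide; open, the fingers measure 123 mm over their backs; the gripper's body (75 mm by 187 mm) begins 45 mm behind the grasp point.
Start: joints at [-0.037, 0.264, 1.604, -0, 1.274, -0.037], TCP at [674.995, -0.002, 211.406] pointing down, gripper open.
Joint ranges: [-2.63, 2.63], [-0.94, 2.18], [0.31, 2.57], [-1.31, 4.45], [0, 2.66], [-2.55, 2.55]. Speed limits (rad/s): [2.57, 2.57, 3.14, 3.14, 3.14, 3.14].

INTERFACE

Orientations are given as a 3x3 rotation matrix whose columns are the frame's x, y, z axes.
In Python, from station import manip gives the robot as it stands.
- The arm moves only by the shell command python3 -m crank 'ROWS' [OPENING] [FORCE]. ROWS is JSON, one flat list of numbers, 4 for each row, row after row: the shift along the world's x, y, z scaled (see below), then the turn about the world's z scaled (see below). In form: [x, y, z, spin, x, y, z, spin, ...]. A call has 1 to 12 rows; each row is the pose to reach, as a shift and turn from the pose commanded when the call began; what a row does not reach only later rows make up. The controller multiplies each number of a shift by 0.3 m and each number of a turn by 45 degrees. A row lasts 1/12 s, in which the tool goes at most 41.7 mm and 7.16 degrees, less where a joint would pass 70% of its speed; a pose out of reach is approached as far as the arm can. A call with a number of a shift or a turn outside -1 to 1 is refused whole. A call with a gripper value outside its range is refused whole. OPENING is the opening, from 0 (shut) to 1 (fully open), set as the call begins (- or left out, the last holds). The fingers move at their own pace and stop on an object; FORCE is the grip in N (left out, the last holds). Time passes only in rows, so rows that repeat a pose let the fingers close. It gives the time, the measured TCP pose, the force and the opening at its end, in the units of the state.
- manip.state(): the state, without advancing time (a new reading comes with each control period).
- manip.snapshot(name): name is "scene" or "side" or "wrist"; returns a dict with "img" (400x640x3 uint8, blue, green, red), "range_z" (400x640 float32, mm along the optical axis (not along the pixel's ray), 0 where there is no reading), "mtx" (3x3 intrinsics, pixels), "extrinsics" (4x4, takes a point from camera to world coordinates); the wrist camera has in their place "mount" (4x4, takes a point from camera to tool coordinates, whose origin is the TCP and whose axes are the tool frame's). Camera axes: x right, y up, looking along -z (the intrinsics and any distortion apply to the point x, -y, -z); pixel columns grow to the right and rows downward; lengths in mm; the calibration is good to about 2 mm. A picture is of the moment at which its call begins: read the wrist's pose just before it.
- manip.close_job(): hands the job in, once; it reports no verdict.
Trained networks look in a picture, given as the dict that the camera call returned (one of the last four; its "shot" number tells which), for a name from the list of things; names that differ only in an ending like _2 or _b are one class to them, and where a whole thing is asked for, a point or a joint stands for the part that bears it (a point fixed in the world has none). Each returns a list of dicts, best first, with "conf" (0 to 1); they miss things now and then, are a little off and sometimes report something else, mostly with a low value. They report only what shows in the picture. A call takes as long as a camera call. They do not tell look-alikes from the thing itself.
- manip.boxes_of(picture, label): "bbox" ([left, top, right, bottom] in pixels, round what is visible of it).
- manip.mark_of(picture, label): "centre" ([column, row] in pixels: a listed point, or the origin of a listed thing).
The state is a dict: "time": time; "q": joint angles; "qd": joint speeds; "tau": joint torques, N m; "tool_pos": TCP position; "orientation": TCP orientation; "force": force on the tool from outside, world axes, zero at the start; "moment": the same for the moment, N m; "width": opening from 0.0 (shut) to 1.0 (fully open).
Only numpy, scipy, OpenCV 4.12 (cv2) and the standard library are available. Lean on these libraries where they do the work, as an engineer would, in place of code of your own. Each camera call takes 0.05 s, during which the arm holds its last target. There are 200 camera calls.

TASK

Stand the blue canister, the red-lidded jar and the amber bottle aside on the green cutting mat, then take the black iron weight from behind where they stood and lower it (do not drop it) onto the middle of the willow basket's floor, so that the base dries flat. After that put all three containers back upright in the tray, each on the very spot where it stood at the start. Tip none of them over, and leave the small silvery tack tin and the yellow wax in the tray where they are.

Things in the scene. Friction and masses are not known exactly. Their poses are not given: they have to be found in the camera images.
- canister_center (a point): blue round metal canister with a lighter blue lid, standing upright in the tray; 52 mm across, 110 mm tall, 0.2 to 0.3 kg; this point is its centre, 55 mm above its underside, z along its axis
- jar_center (a point): white round jar with a red screw lid and a paper label, standing upright in the tray; 52 mm across, 114 mm tall, 0.2 to 0.3 kg; this point is its centre, 57 mm above its underside, z along its axis
- bottle_center (a point): amber-brown oil bottle with a black cap, standing upright in the tray; 52 mm across up to 80 mm above its underside, then a shoulder and a narrow neck, 118 mm tall over the cap, 0.2 to 0.3 kg; this point is its centre, 59 mm above its underside, z along its axis
- weight_center (a point): black cast-iron basket weight, a drum with a flat steel ring on top; 52 mm across, 46 mm tall, 0.6 to 0.75 kg; it stands in the back of the tray, about 8 mm behind the row of containers, which are so much taller that they are in the gripper's way; this point is its centre, 23 mm above its underside, z along its axis
- tray: fixed shallow wooden tray, 150 mm (x) by 316 mm (y); origin at the centre of its underside on the table, floor 8 mm up, rims 18 mm high at the front and ends, back board (+x side) 45 mm high. The three containers stand in a row along y in its front half, 88 mm apart centre to centre, in any order; the weight stands about 60 mm behind (+x) the middle one, up to 15 mm to either side
- mat: fixed green cutting mat with a fine grid, 260 mm (x) by 180 mm (y), 3 mm thick, left or right of the tray; origin at the centre of its underside on the table
- basket: fixed low round willow basket, open on top, on the other side of the tray from the mat; origin at the centre of its underside on the table; floor 8 mm up, 180 mm across inside at the floor, rim 64 mm above the table and 225 mm across outside
- tack_tin_center (a point): small round silvery tack tin, 38 mm across, 19 mm tall, at one end of the tray's back, beside the weight, to be left alone; this point is its centre
- wax_center (a point): small honey-yellow block of beeswax, 30 by 30 mm, 18 mm tall, at the other end of the tray's back, to be left alone; this point is its centre
Things that resemble listed ones, but are neither listed nor needed, are in the scene too. What is meant by the part that bears canister_center is not turquoise, and is the larger of those in its own colour.

How it is judged:
By the outcome, as a careful person would: the job done as asked, in the order asked, and still so for the second after the job is handed in, with the robot touching nothing.
It also fails if it takes over 131 s, if anything falls off the work surface, if the arm or the gripper's body presses on something with over 40 N, if the wrist force passes 120 N, or if a joint passes its speed limit or range.

## Working session

There is one attempt and no reset: what is moved stays moved. The work goes in short steps, Python scripts to look and compute and a shell command to move; the robot and the scene stay as the last step left them, time stands still between calls to the robot, and variables do not carry over. Pictures are saved under pics/ and viewed, about 12 in all and at most 16, crops included, and the job is handed in when it is done.

```bash
mkdir -p pics; cat > h.py <<'E'
import numpy as np, cv2
from station import manip
def world(p,uv,T=None,z=None):
    """pixel -> world by depth, or by intersecting with plane z"""
    T=p["extrinsics"] if T is None else T
    K=p["mtx"]; u,v=uv
    r=np.array([(u-K[0,2])/K[0,0],-(v-K[1,2])/K[1,1],-1.0])
    if z is None:
        d=p["range_z"][int(round(v)),int(round(u))]; c=r*d
        return (T@np.append(c,1))[:3]
    o=T[:3,3]; w=T[:3,:3]@r
    return o+w*(z-o[2])/w[2]
def cloud(p,T=None):
    T=np.array(p["extrinsics"]) if T is None else T
    K=p["mtx"]; d=p["range_z"]; v,u=np.indices(d.shape)
    c=np.stack([(u-K[0,2])/K[0,0]*d,-(v-K[1,2])/K[1,1]*d,-d],-1)
    w=c@T[:3,:3].T+T[:3,3]; w[d<=0]=np.nan
    return w
def wristT(p,s):
    T=np.eye(4);T[:3,:3]=s["orientation"];T[:3,3]=s["tool_pos"]
    return T@np.array(p["mount"])
N=["canister_center","jar_center","bottle_center","weight_center","tray","mat","basket","tack_tin_center","wax_center"]
E
python3 - <<'E'
from h import *
s=manip.state();print(s)
for n in ["scene","side"]:
    p=manip.snapshot(n);cv2.imwrite(f"pics/{n}0.png",p["img"]);print(n,[k for k in p],np.round(p["extrinsics"],2).tolist())
    for l in N:
        m=manip.mark_of(p,l);b=manip.boxes_of(p,l)
        print(l,[(np.round(x["centre"]).tolist(),round(x["conf"],2)) for x in m][:4],[(np.round(x["bbox"]).tolist(),round(x["conf"],2)) for x in b][:4])
E
```

```text
{'time': 0.0, 'q': array([-3.68841335e-02,  2.64714522e-01,  1.60535541e+00, -3.29024480e-05,
        1.27368589e+00, -3.68827964e-02]), 'qd': array([-0.00039868,  0.00063972,  0.00085489, -0.00082926, -0.00229527,
        0.00185349]), 'tau': array([-9.59501231e-04, -5.02113855e+01, -3.56871557e+01,  7.25938403e-02,
        2.92220683e-02, -1.93505334e-04]), 'tool_pos': array([6.74241029e+02, 2.52952386e-02, 2.10124128e+02]), 'orientation': array([[-2.16285722e-03,  9.99997661e-01,  8.27705399e-06],
       [ 4.83290240e-05,  8.38160236e-06, -9.99999999e-01],
       [-9.99997660e-01, -2.16285682e-03, -4.83470392e-05]]), 'force': array([ 0.10633211,  0.24155187, -0.22486754]), 'moment': array([ 0.00591026, -0.02966263, -0.01682373]), 'width': 0.9966609316343801}
scene ['img', 'range_z', 'mtx', 'extrinsics', 'shot'] [[0.8, -0.52, 0.31, 839.84], [0.61, 0.67, -0.43, -375.32], [0.01, 0.53, 0.85, 805.12], [0.0, 0.0, 0.0, 1.0]]
canister_center [([287.0, 222.0], 0.7), ([258.0, 189.0], 0.57)] [([275.0, 198.0, 308.0, 243.0], 0.89), ([349.0, 248.0, 382.0, 292.0], 0.78), ([245.0, 171.0, 266.0, 2
[... 1078 characters left out ...]
0.0, 271.0, 388.0, 382.0], 0.58)]
bottle_center [([331.0, 196.0], 0.81)] [([320.0, 177.0, 341.0, 223.0], 0.73)]
weight_center [([308.0, 202.0], 0.71), ([314.0, 177.0], 0.38)] [([298.0, 191.0, 317.0, 215.0], 0.78)]
tray [([319.0, 216.0], 0.56)] [([274.0, 160.0, 356.0, 271.0], 0.66), ([317.0, 200.0, 340.0, 249.0], 0.63)]
mat [([365.0, 141.0], 0.78)] [([317.0, 120.0, 412.0, 174.0], 0.63)]
basket [([323.0, 332.0], 0.79), ([313.0, 180.0], 0.58), ([286.0, 247.0], 0.34)] [([271.0, 273.0, 389.0, 379.0], 0.58)]
tack_tin_center [([286.0, 246.0], 0.58)] [([281.0, 236.0, 299.0, 252.0], 0.49)]
wax_center [([312.0, 178.0], 0.41)] [([308.0, 173.0, 322.0, 182.0], 0.56), ([320.0, 176.0, 340.0, 223.0], 0.16)]
```

View pics/scene0.png

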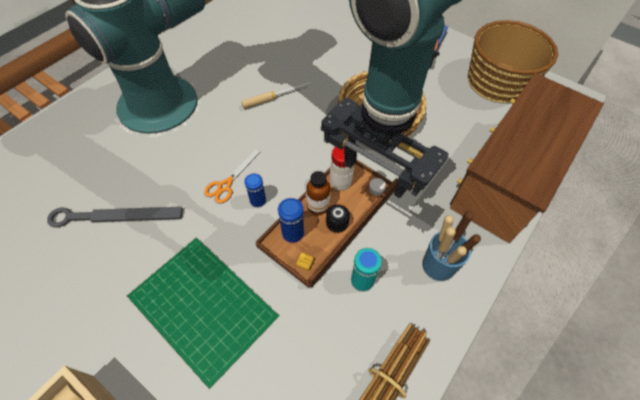

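View pics/side0.png

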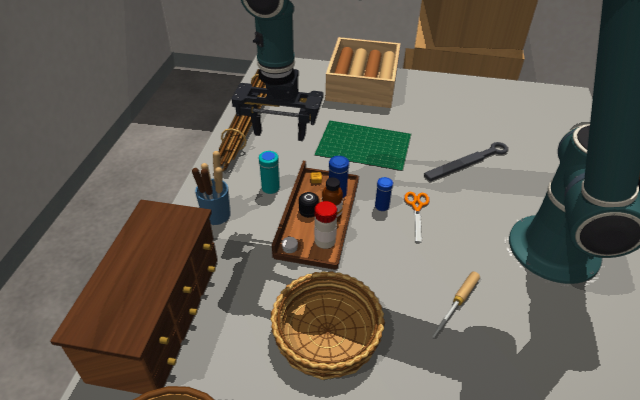

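The scene view shows the canister (290,220), bottle (318,193), jar (342,168), weight (338,218), wax (306,262) and tin (378,186). The mat is at (203,312) and the basket is behind the gripper. The small blue can (256,190) and the turquoise can (366,270) are decoys.

```bash
cat >> h.py <<'E'
from scipy.optimize import least_squares
def circ(P,r=26):
    c0=P.mean(0)
    f=least_squares(lambda c:np.hypot(P[:,0]-c[0],P[:,1]-c[1])-r,c0,loss="soft_l1",f_scale=1.5)
    return f.x,np.sqrt(np.median(f.fun**2))
def fit(W,g,zl,zh,r=26,rad=40):
    """fixed-radius circle fit of points near guess g in a height band"""
    c=np.array(g,float)
    for k in range(3):
        m=np.isfinite(W[...,2])&(W[...,2]>zl)&(W[...,2]<zh)&(np.hypot(W[...,0]-c[0],W[...,1]-c[1])<(rad if k==0 else r+5))
        if m.sum()<15: return None
        P=W[m][:,:2]; c,e=circ(P,r)
    return np.round(c,1),round(e,2),m.sum()
E
python3 - <<'E'
from h import *
pix={"scene":dict(can=(290,222),bottle=(318,202),jar=(342,180),weight=(338,218),wax=(306,261),tin=(378,186),mat=(203,312)),
"side":dict(can=(340,175),bottle=(334,205),jar=(326,225),weight=(308,203),wax=(316,177),tin=(290,244),mat=(363,145),bask=(327,332))}
for n in pix:
    p=manip.snapshot(n);W=cloud(p)
    for k,uv in pix[n].items():
        w=world(p,uv); print(n,k,np.round(w,1),end=" ")
        if k in("can","bottle","jar"): print(fit(W,w[:2],30,80),end="")
        if k=="weight": print(fit(W,w[:2],20,45))
        print()
    # mat/basket extents
    hsv=cv2.cvtColor(p["img"],cv2.COLOR_BGR2HSV)
    m=(hsv[...,0]>55)&(hsv[...,0]<80)&(hsv[...,1]>150)&(W[...,2]<15)&(W[...,2]>-10)
    m=cv2.morphologyEx(m.astype(np.uint8),cv2.MORPH_OPEN,np.ones((3,3)))>0
    P=W[m][:,:2].astype(np.float32); print("mat rect",cv2.minAreaRect(P),np.nanmedian(W[m][:,2]))
    for x in np.arange(0,1): pass
p=manip.snapshot("side");W=cloud(p)
m=np.zeros(W.shape[:2],bool);m[265:385,265:395]=1
P=W[m&(W[...,2]>50)&(W[...,2]<75)]
print("rim",len(P),cv2.fitEllipse(P[:,:2].astype(np.float32)),P.min(0),P.max(0))
P=W[m&(W[...,2]<14)&(W[...,2]>4)];print("floor?",np.median(P,0))
m[:]=0;m[155:275,270:360]=1
P=W[m&(W[...,2]>3)&(W[...,2]<50)][:,:2].astype(np.float32);print("tray",cv2.minAreaRect(P))
E
```

```text
scene can [ 563.9 -102.8  106.3] (array([546.7, -81.3]), np.float64(0.42), np.int64(255))
scene bottle [565.3 -14.1  68.9] (array([579.7, -33.4]), np.float64(2.29), np.int64(264))
scene jar [566.4  73.5  52.4] (array([550.5,  92.8]), np.float64(0.5), np.int64(287))
scene weight [617.8 -12.4  53.9] (array([609.5,  -2.4]), np.float64(0.45), np.int64(135))

scene wax [ 617.1 -121.8   25.1] 
scene tin [633.5 125.4  28.3] 
scene mat [ 516.6 -324.8    2.5] 
mat rect ((504.74542236328125, -316.798583984375), (174.77630615234375, 255.0872802734375), 85.38053894042969) 2.8146384879669313
side can [538.8 -63.1  87.3] (array([546.1, -84.7]), np.float64(0.98), np.int64(106))
side bottle [531.8  81.3 121.4] (array([548.6,  92.5]), np.float64(0.81), np.int64(316))
side jar [543.7 115.2  87.9] (array([548.6,  92.5]), np.float64(0.81), np.int64(316))
side weight [605.5  16.6  52.1] (array([607.6,  -3.6]), np.float64(1.17), np.int64(117))

side wax [ 609.3 -111.6   26.7] 
side tin [625.6 132.9  24.6] 
side mat [ 5.039e+02 -3.109e+02 -3.000e-01] 
side bask [501.3 337.6   6.1] 
mat rect ((504.0546875, -315.708740234375), (183.9241485595703, 257.95556640625), 85.42975616455078) 1.135751217193615
rim 2810 ((501.7933349609375, 337.4095153808594), (209.21282958984375, 210.27679443359375), 10.79391860961914) [388.63751512 222.16762108  50.04911028] [616.53653563 448.30639641  68.37783437]
floor? [503.91075316 327.81724245   7.3348994 ]
tray ((600.623779296875, -20.8675537109375), (236.17225646972656, 447.3211669921875), 6.6250386238098145)
```

```bash
python3 -m crank '[-0.1,0,0.15,0, -0.2,0,0.25,0, -0.3,0,0.35,0, -0.4,0,0.45,0, -0.4,0,0.5,0, -0.4,0,0.5,0, -0.4,0,0.5,0, -0.4,0,0.5,0]' 1 20
python3 - <<'E'
from h import *
s=manip.state();p=manip.snapshot("wrist");cv2.imwrite("pics/w1.png",p["img"])
T=wristT(p,s);W=cloud(p,T);print(np.round(s["tool_pos"],1),np.round(T,2).tolist())
for k,g in dict(can=(546.5,-83),bottle=(548,4.5),jar=(549.5,92.5)).items():
    print(k,fit(W,g,30,80),fit(W,g,112,119))
    m=(np.hypot(W[...,0]-g[0],W[...,1]-g[1])<40)&(W[...,2]>100);P=W[m]
    if len(P): print(" top",np.round(np.median(P,0),1),P.max(0).round(1),P.min(0).round(1))
print("weight",fit(W,(608.5,-3),15,70))
for l in N[:4]+N[7:]:
    print(l,[(np.round(x["centre"]).tolist(),round(x["conf"],2)) for x in manip.mark_of(p,l)])
for n in("scene","side"):
    q=manip.snapshot(n);W=cloud(q)
    for k,g,a,b in(("can",(546.5,-83),30,115),("bottle",(548,4.5),25,78),("jar",(549.5,92.5),30,115),("weight",(608.5,-3),18,50)): print(n,k,fit(W,g,a,b,rad=32))
E
```

```text
time: 2.72
tool_pos: [555.0, -0.0, 360.6]
orientation: [[-0.0, 1.0, -0.0], [0.0, -0.0, -1.0], [-1.0, -0.0, -0.0]]
force: [-0.3, 0.4, -0.5]
width: 1.003
[555.   -0.  360.6] [[1.0, 0.0, 0.0, 554.78], [-0.0, 0.95, 0.3, 76.04], [-0.0, -0.3, 0.95, 533.11], [0.0, 0.0, 0.0, 1.0]]
can (array([545.6, -85.6]), np.float64(0.23), np.int64(233)) (array([545.9, -94.2]), np.float64(7.03), np.int64(814))
 top [545.6 -79.9 117.3] [570.6 -57.7 120.7] [ 520.5 -109.4  100.1]
bottle (array([557.2,   3.6]), np.float64(2.65), np.int64(120)) None
 top [548.2  22.2 468.9] [586.3  27.  488.9] [508.1 -10.9 100. ]
jar None (array([548.1,  90.8]), np.float64(1.16), np.int64(66))
 top [549.1  91.7 121. ] [573.5 116.7 124.5] [523.5  66.  102.7]
weight (array([607.9,  -6.3]), np.float64(7.18), np.int64(891))
canister_center [([242.0, 194.0], 0.76), ([315.0, 212.0], 0.7), ([428.0, 207.0], 0.61)]
jar_center [([318.0, 97.0], 0.77), ([300.0, 310.0], 0.67)]
bottle_center [([316.0, 157.0], 0.68)]
weight_center [([358.0, 158.0], 0.8)]
tack_tin_center []
wax_center [([354.0, 219.0], 0.79), ([369.0, 73.0], 0.19), ([320.0, 95.0], 0.17)]
scene can (array([546.9, -81.6]), np.float64(0.51), np.int64(465))
scene bottle (array([549.4,   5.9]), np.float64(0.46), np.int64(297))
scene jar (array([550.2,  93.2]), np.float64(0.69), np.int64(513))
scene weight (array([609.5,  -2.3]), np.float64(0.43), np.int64(190))
side can (array([546.1, -83.9]), np.float64(1.17), np.int64(344))
side bottle (array([546.7,   5.2]), np.float64(0.69), np.int64(96))
side jar (array([548.7,  92.2]), np.float64(0.92), np.int64(553))
side weight (array([608.2,  -3.6]), np.float64(1.12), np.int64(182))
```

View pics/w1.png

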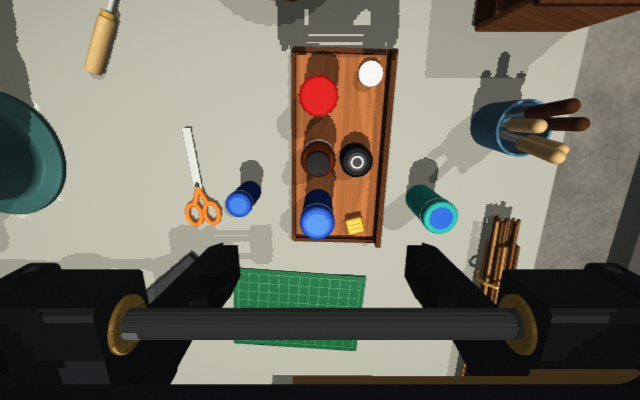

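The wrist view shows the jar (318,95), bottle (318,158), canister (317,221) and weight (357,160), with the tin and wax beside them. Nothing stands in the way of the jaws opening along x. I'll take the canister first.

```bash
python3 -m crank '[-0.029,-0.1,-0.1,0, -0.029,-0.2,-0.2,0, -0.029,-0.277,-0.3,0, -0.029,-0.277,-0.4,0, -0.029,-0.277,-0.5,0, -0.029,-0.277,-0.6,0, -0.029,-0.277,-0.7,0, -0.029,-0.277,-0.8,0, -0.029,-0.277,-0.9,0, -0.029,-0.277,-0.95,0, -0.029,-0.277,-0.983,0, -0.029,-0.277,-0.983,0]' 1 20
python3 -m crank '[0,0,0,0, 0,0,0,0, 0,0,0,0, 0,0,0,0, 0,0,0,0, 0,0,0,0, 0,0,0,0, 0,0,0,0]' 0 20
```

```text
time: 4.17
tool_pos: [544.4, -82.7, 63.9]
orientation: [[-0.005, 1.0, -0.0], [0.001, -0.0, -1.0], [-1.0, -0.005, -0.001]]
force: [-0.6, -0.1, 0.7]
width: 1.0
time: 4.83
tool_pos: [547.1, -83.2, 67.4]
orientation: [[0.002, 1.0, -0.0], [-0.0, -0.0, -1.0], [-1.0, 0.002, 0.0]]
force: [1.3, -0.7, 4.9]
width: 0.579
```

```bash
python3 -m crank '[0,0,0.05,0, 0,0,0.12,0, 0,-0.04,0.2,0, 0.02,-0.12,0.27,0, 0.05,-0.22,0.3,0, 0.08,-0.33,0.3,0, 0.1,-0.44,0.3,0, 0.12,-0.55,0.3,0, 0.146,-0.66,0.3,0, 0.146,-0.76,0.3,0, 0.146,-0.82,0.3,0, 0.146,-0.84,0.27,0]'
python3 -m crank '[0,0,-0.06,0, 0,0,-0.13,0, 0,0,-0.19,0, 0,0,-0.23,0, 0,0,-0.255,0, 0,0,-0.27,0, 0,0,-0.278,0, 0,0,-0.284,0, 0,0,-0.284,0, 0,0,-0.284,0, 0,0,-0.284,0]'
```

```text
time: 5.83
tool_pos: [590.5, -338.5, 148.4]
orientation: [[0.002, 1.0, -0.003], [-0.002, -0.003, -1.0], [-1.0, 0.002, 0.002]]
force: [0.3, 0.5, -1.0]
width: 0.581
time: 6.75
tool_pos: [590.8, -335.5, 63.4]
orientation: [[0.002, 1.0, -0.0], [-0.001, -0.0, -1.0], [-1.0, 0.002, 0.001]]
force: [0.3, -0.0, -2.0]
width: 0.58
```

```bash
python3 -m crank '[0,0,-0.002,0, 0,0,-0.004,0, 0,0,-0.004,0, 0,0,-0.004,0, 0,0,-0.004,0, 0,0,-0.004,0]'
```

```text
time: 7.25
tool_pos: [590.8, -335.6, 62.4]
orientation: [[0.002, 1.0, -0.0], [-0.001, -0.0, -1.0], [-1.0, 0.002, 0.001]]
force: [-0.1, 0.2, 5.6]
width: 0.581
```

```bash
python3 -m crank '[0,0,0,0, 0,0,0,0, 0,0,0,0, 0,0,0,0, 0,0,0.05,0, 0,0,0.12,0, 0,0,0.2,0, 0,0,0.3,0, 0,0.06,0.36,0, -0.04,0.17,0.38,0, -0.08,0.29,0.38,0, -0.1,0.4,0.38,0]' 1 20
python3 -m crank '[-0.02,0.12,0,0, -0.04,0.24,0,0, -0.04,0.36,0,0, -0.04,0.48,0,0, -0.04,0.6,0,0, -0.04,0.7,0,0, -0.04,0.733,0,0, -0.04,0.733,-0.08,0, -0.04,0.733,-0.16,0, -0.04,0.733,-0.24,0, -0.04,0.733,-0.24,0, -0.04,0.733,-0.24,0]'
python3 - <<'E'
from h import *
for n in("scene","side"):
    q=manip.snapshot(n);W=cloud(q)
    print(n,fit(W,(590,-335),25,100,rad=32),fit(W,(548,5),25,78,rad=32))
    cv2.imwrite(f"pics/{n}1.png",q["img"])
E
```

```text
time: 8.25
tool_pos: [559.7, -214.3, 177.3]
orientation: [[0.002, 1.0, -0.001], [-0.001, -0.001, -1.0], [-1.0, 0.002, 0.001]]
force: [1.1, 0.9, -1.4]
width: 1.0
time: 9.25
tool_pos: [546.9, 4.4, 102.4]
orientation: [[-0.003, 1.0, -0.0], [-0.0, -0.0, -1.0], [-1.0, -0.003, 0.0]]
force: [-0.2, -0.6, 1.0]
width: 1.001
scene (array([ 589.9, -334.5]), np.float64(0.38), np.int64(329)) (array([549.5,   5.9]), np.float64(0.46), np.int64(290))
side None (array([546.8,   5.3]), np.float64(0.64), np.int64(94))
```

View pics/side1.png

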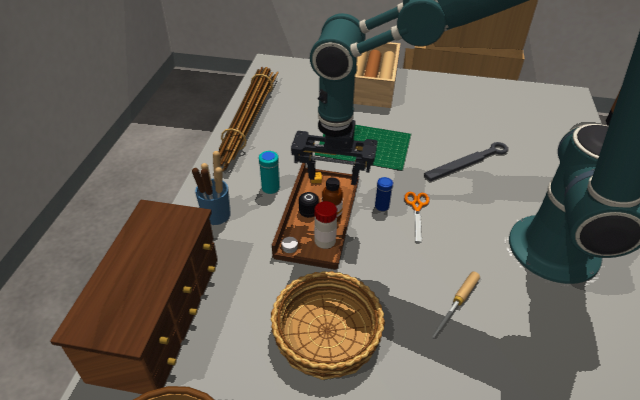

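```bash
python3 -m crank '[0,0,-0.05,0, 0,0,-0.09,0, 0,0,-0.115,0, 0,0,-0.122,0, 0,0,-0.122,0, 0,0,-0.122,0, 0,0,-0.122,0]'
python3 -m crank '[0,0,0,0, 0,0,0,0, 0,0,0,0, 0,0,0,0, 0,0,0,0, 0,0,0,0, 0,0,0,0, 0,0,0,0]' 0 20
```

```text
time: 9.93
tool_pos: [548.7, 4.8, 67.1]
orientation: [[0.001, 1.0, 0.0], [-0.0, 0.0, -1.0], [-1.0, 0.001, 0.0]]
force: [0.8, 1.3, 0.3]
width: 1.001
time: 10.6
tool_pos: [548.1, 4.8, 66.4]
orientation: [[-0.0, 1.0, 0.0], [-0.0, 0.0, -1.0], [-1.0, -0.0, 0.0]]
force: [0.5, 0.1, -1.2]
width: 0.503
```

```bash
python3 - <<'E'
from h import *
s=manip.state();print(s["width"])
q=manip.snapshot("scene");W=cloud(q);print(fit(W,(548,5),25,60,rad=32),fit(W,(548,5),25,85,rad=32))
w=manip.snapshot("wrist")
a=cv2.resize(q["img"][120:280,220:440],None,fx=3,fy=3,interpolation=3)
cv2.imwrite("pics/c1.png",a);
E
```

```text
0.5028663687531879
(array([548.9,   5.8]), np.float64(0.43), np.int64(180)) (array([548.7,   5.9]), np.float64(0.49), np.int64(320))
```

View pics/c1.png

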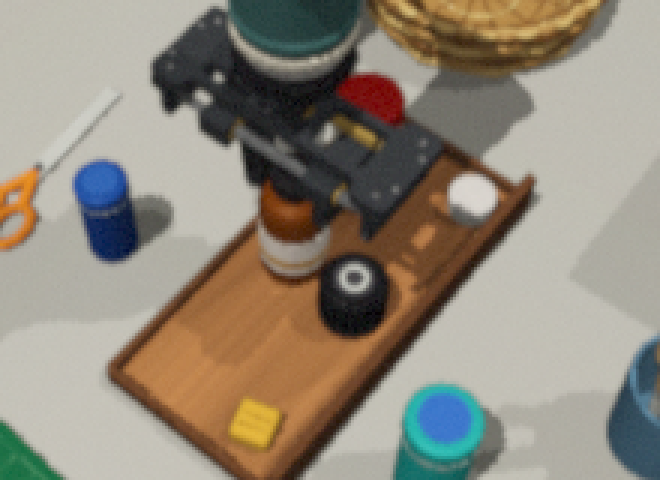

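```bash
python3 -m crank '[0,0,0,0, 0,0,0,0, 0,0,0,0, 0,0,-0.004,0, 0,0,-0.008,0, 0,0,-0.01,0, 0,0,-0.01,0, 0,0,-0.01,0]' 0.9 20
python3 -m crank '[0,0,0,0, 0,0,0,0, 0,0,0,0, 0,0,0,0, 0,0,0,0, 0,0,0,0, 0,0,0,0, 0,0,0,0]' 0 20
```

```text
time: 11.37
tool_pos: [548.0, 4.8, 63.4]
orientation: [[-0.0, 1.0, 0.0], [-0.0, 0.0, -1.0], [-1.0, -0.0, 0.0]]
force: [0.1, 0.1, 0.2]
width: 0.897
time: 12.03
tool_pos: [547.8, 4.8, 63.2]
orientation: [[-0.001, 1.0, 0.0], [0.0, 0.0, -1.0], [-1.0, -0.001, -0.0]]
force: [0.4, 1.1, -2.2]
width: 0.536
```

```bash
python3 -m crank '[0,0,0,0, 0,0,0,0, 0,0,0,0, 0,0,-0.003,0, 0,0,-0.004,0, 0,0,-0.004,0, 0,0,-0.004,0]' 0.9 20
python3 -m crank '[0,0,0,0, 0,0,0,0, 0,0,0,0, 0,0,0,0, 0,0,0,0, 0,0,0,0, 0,0,0,0, 0,0,0,0]' 0 20
python3 - <<'E'
from h import *
q=manip.snapshot("side");cv2.imwrite("pics/c2.png",cv2.resize(q["img"][130:260,260:400],None,fx=4,fy=4,interpolation=3))
E
```

```text
time: 12.62
tool_pos: [548.0, 4.8, 62.3]
orientation: [[-0.0, 1.0, -0.0], [-0.0, -0.0, -1.0], [-1.0, -0.0, 0.0]]
force: [0.0, 0.2, -0.2]
width: 0.898
time: 13.28
tool_pos: [547.8, 4.8, 62.0]
orientation: [[-0.001, 1.0, 0.0], [0.0, 0.0, -1.0], [-1.0, -0.001, -0.0]]
force: [0.2, 0.4, -1.2]
width: 0.55
```

View pics/c2.png

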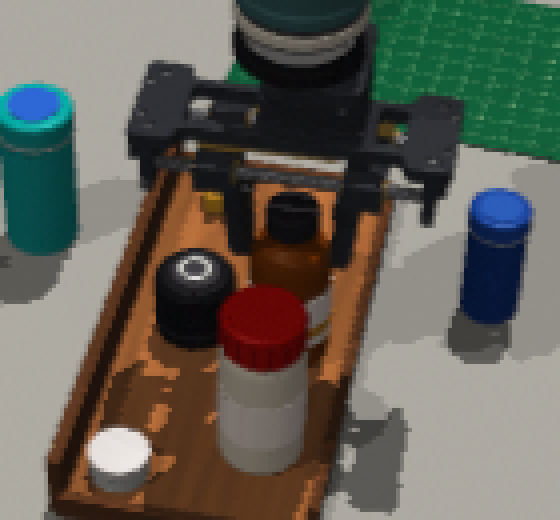

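The side view shows the fingers around the bottle's shoulder at (240–345,250). The canister spot is empty and nothing else is disturbed. I'll go a little lower and watch the force.

```bash
python3 -m crank '[0,0,0,0, 0,0,0,0, 0,0,0,0, 0,0,-0.003,0, 0,0,-0.005,0, 0,0,-0.005,0, 0,0,-0.005,0]' 0.9 20
python3 -m crank '[0,0,0,0, 0,0,0,0, 0,0,0,0, 0,0,0,0, 0,0,0,0, 0,0,0,0, 0,0,0,0, 0,0,0,0]' 0 20
```

```text
time: 13.92
tool_pos: [548.1, 4.8, 60.8]
orientation: [[-0.0, 1.0, 0.0], [-0.0, 0.0, -1.0], [-1.0, -0.0, 0.0]]
force: [0.4, 0.1, -0.3]
width: 0.901
time: 14.58
tool_pos: [548.1, 4.8, 60.7]
orientation: [[-0.0, 1.0, 0.0], [-0.0, 0.0, -1.0], [-1.0, -0.0, 0.0]]
force: [0.4, -1.1, -0.4]
width: 0.561
```

```bash
python3 -m crank '[0,0,0,0, 0,0,0,0, 0,0,0,0, 0,0,-0.003,0, 0,0,-0.006,0, 0,0,-0.007,0, 0,0,-0.007,0]' 0.9 20
python3 -m crank '[0,0,0,0, 0,0,0,0, 0,0,0,0, 0,0,0,0, 0,0,0,0, 0,0,0,0, 0,0,0,0, 0,0,0,0]' 0 20
```

```text
time: 15.17
tool_pos: [548.0, 4.8, 58.5]
orientation: [[-0.0, 1.0, -0.0], [0.0, -0.0, -1.0], [-1.0, -0.0, -0.0]]
force: [-1.0, -0.3, -0.2]
width: 0.902
time: 15.83
tool_pos: [547.9, 4.8, 58.7]
orientation: [[-0.0, 1.0, -0.0], [0.0, -0.0, -1.0], [-1.0, -0.0, -0.0]]
force: [-1.6, 0.3, 1.7]
width: 0.569
```

```bash
python3 -m crank '[0,0,0,0, 0,0,0,0, 0,0,0,0, 0,0,-0.003,0, 0,0,-0.006,0, 0,0,-0.007,0, 0,0,-0.007,0]' 0.9 20
python3 -m crank '[0,0,0,0, 0,0,0,0, 0,0,0,0, 0,0,0,0, 0,0,0,0, 0,0,0,0, 0,0,0,0, 0,0,0,0]' 0 20
```

```text
time: 16.42
tool_pos: [548.0, 4.8, 56.4]
orientation: [[-0.0, 1.0, 0.0], [0.0, 0.0, -1.0], [-1.0, -0.0, -0.0]]
force: [-0.5, -0.3, -0.5]
width: 0.902
time: 17.08
tool_pos: [548.0, 4.8, 56.6]
orientation: [[-0.0, 1.0, 0.0], [-0.0, 0.0, -1.0], [-1.0, -0.0, 0.0]]
force: [-0.7, 0.2, 0.7]
width: 0.575
```

```bash
python3 -m crank '[0,0,0.03,0, 0,0,0.08,0, 0,0,0.15,0, 0,-0.03,0.22,0, 0,-0.1,0.28,0, -0.02,-0.2,0.3,0, -0.05,-0.31,0.3,0, -0.08,-0.42,0.3,0, -0.1,-0.53,0.3,0, -0.12,-0.64,0.3,0, -0.147,-0.75,0.3,0, -0.147,-0.85,0.3,0]' 0 30
python3 -m crank '[0,-0.08,0,0, 0,-0.12,0,0, 0,-0.14,-0.05,0, 0,-0.14,-0.12,0, 0,-0.14,-0.2,0, 0,-0.14,-0.25,0, 0,-0.14,-0.28,0, 0,-0.14,-0.3,0, 0,-0.14,-0.307,0, 0,-0.14,-0.313,0, 0,-0.14,-0.313,0, 0,-0.14,-0.313,0]'
```

```text
time: 18.08
tool_pos: [502.2, -251.8, 146.7]
orientation: [[-0.001, 1.0, -0.001], [0.0, -0.001, -1.0], [-1.0, -0.001, -0.0]]
force: [0.6, 0.3, -1.6]
width: 0.565
time: 19.08
tool_pos: [504.8, -292.6, 53.8]
orientation: [[0.002, 1.0, 0.0], [-0.001, 0.0, -1.0], [-1.0, 0.002, 0.001]]
force: [0.3, 0.6, -2.1]
width: 0.564
```

```bash
python3 -m crank '[0,0,-0.002,0, 0,0,-0.004,0, 0,0,-0.004,0, 0,0,-0.004,0, 0,0,-0.004,0]'
python3 -m crank '[0,0,-0.002,0, 0,0,-0.003,0, 0,0,-0.003,0, 0,0,-0.003,0]'
```

```text
time: 19.5
tool_pos: [504.1, -292.3, 51.7]
orientation: [[0.0, 1.0, -0.0], [-0.0, -0.0, -1.0], [-1.0, 0.0, 0.0]]
force: [-0.8, 0.2, -1.4]
width: 0.567
time: 19.83
tool_pos: [504.2, -292.5, 51.6]
orientation: [[0.0, 1.0, 0.0], [-0.001, 0.0, -1.0], [-1.0, 0.0, 0.001]]
force: [-2.3, -0.2, 5.4]
width: 0.575
```

```bash
python3 -m crank '[0,0,0,0, 0,0,0,0, 0,0,0,0, 0,0,0,0, 0,0,0.06,0, 0,0,0.15,0, 0,0,0.25,0, 0,0,0.35,0, 0.03,0.07,0.4,0, 0.06,0.18,0.4,0, 0.1,0.3,0.4,0, 0.151,0.42,0.4,0]' 0.85 20
python3 -m crank '[0,0.13,0,0, 0,0.26,0,0, 0,0.39,0,0, 0,0.52,0,0, 0,0.65,0,0, 0,0.77,0,0, 0,0.84,0,0, 0,0.862,-0.03,0, 0,0.862,-0.12,0, 0,0.862,-0.21,0, 0,0.862,-0.28,0, 0,0.862,-0.32,0]' 1
python3 -m crank '[0,0,-0.02,0, 0,0,-0.04,0, 0,0,-0.042,0, 0,0,-0.042,0, 0,0,-0.042,0]'
python3 -m crank '[0,0,0,0, 0,0,0,0, 0,0,0,0, 0,0,0,0, 0,0,0,0, 0,0,0,0, 0,0,0,0, 0,0,0,0]' 0 25
```

```text
time: 20.83
tool_pos: [549.5, -165.5, 171.3]
orientation: [[0.001, 1.0, -0.002], [-0.0, -0.002, -1.0], [-1.0, 0.001, 0.0]]
force: [0.1, -0.1, -0.8]
width: 0.855
time: 21.83
tool_pos: [546.9, 91.5, 71.0]
orientation: [[-0.005, 1.0, -0.0], [-0.001, -0.0, -1.0], [-1.0, -0.005, 0.001]]
force: [0.3, 0.7, -0.3]
width: 0.999
time: 22.25
tool_pos: [550.5, 92.4, 63.3]
orientation: [[0.002, 1.0, -0.0], [0.0, -0.0, -1.0], [-1.0, 0.002, -0.0]]
force: [0.4, -0.3, 0.7]
width: 1.0
time: 22.92
tool_pos: [549.5, 92.4, 62.1]
orientation: [[0.0, 1.0, 0.0], [0.0, 0.0, -1.0], [-1.0, 0.0, -0.0]]
force: [0.7, -0.2, 0.5]
width: 0.565
```

```bash
python3 -m crank '[0,0,0.03,0, 0,0,0.09,0, 0,0,0.17,0, 0,0,0.26,0, 0,-0.02,0.35,0, -0.03,-0.09,0.41,0, -0.07,-0.19,0.45,0, -0.12,-0.29,0.45,0, -0.17,-0.39,0.45,0, -0.22,-0.49,0.45,0, -0.27,-0.59,0.45,0, -0.32,-0.69,0.45,0]' 0 25
python3 -m crank '[-0.04,-0.1,0,0, -0.08,-0.2,0,0, -0.118,-0.3,0,0, -0.118,-0.4,0,0, -0.118,-0.5,0,0, -0.118,-0.59,0,0, -0.118,-0.66,0,0, -0.118,-0.691,0,0, -0.118,-0.691,-0.05,0, -0.118,-0.691,-0.13,0, -0.118,-0.691,-0.22,0, -0.118,-0.691,-0.3,0]'
python3 -m crank '[0,0,-0.06,0, 0,0,-0.11,0, 0,0,-0.14,0, 0,0,-0.155,0, 0,0,-0.163,0, 0,0,-0.163,0, 0,0,-0.163,0, 0,0,-0.163,0]'
```

```text
time: 23.92
tool_pos: [451.7, -115.6, 197.1]
orientation: [[-0.001, 1.0, 0.0], [0.0, 0.0, -1.0], [-1.0, -0.001, -0.0]]
force: [0.1, -0.2, -1.6]
width: 0.56
time: 24.92
tool_pos: [417.6, -321.0, 106.0]
orientation: [[-0.0, 1.0, -0.0], [0.001, -0.0, -1.0], [-1.0, -0.0, -0.001]]
force: [0.2, -0.4, -2.7]
width: 0.563
time: 25.58
tool_pos: [418.7, -322.5, 59.3]
orientation: [[0.002, 1.0, -0.0], [-0.001, -0.0, -1.0], [-1.0, 0.002, 0.001]]
force: [-0.1, 0.0, -1.6]
width: 0.564
```

```bash
python3 -m crank '[0,0,-0.003,0, 0,0,-0.006,0, 0,0,-0.006,0, 0,0,-0.006,0, 0,0,-0.006,0]'
```

```text
time: 26.0
tool_pos: [418.5, -322.4, 57.1]
orientation: [[0.001, 1.0, -0.0], [-0.001, -0.0, -1.0], [-1.0, 0.001, 0.001]]
force: [0.5, 1.2, 2.0]
width: 0.563
```

```bash
python3 -m crank '[0,0,0,0, 0,0,0,0, 0,0,0,0, 0,0,0,0, 0,0,0.06,0, 0,0,0.15,0, 0,0,0.25,0, 0,0,0.36,0.1, 0.05,0.08,0.46,0.24, 0.1,0.18,0.5,0.38, 0.17,0.28,0.5,0.52, 0.24,0.38,0.5,0.66]' 0.85 20
python3 -m crank '[0.07,0.1,0,0.14, 0.14,0.2,0,0.28, 0.21,0.3,0,0.42, 0.28,0.4,0,0.56, 0.35,0.5,0,0.7, 0.396,0.6,0,0.84, 0.396,0.68,0,1, 0.396,0.683,0,1, 0.396,0.683,0,1, 0.396,0.683,0,1]' 1
python3 -m crank '[0,0,0,0.14, 0,0,0,0.28, 0,0,0,0.34, 0,0,0,0.34, 0,0,0,0.34, 0,0,0,0.34, 0,0,0,0.34]'
python3 - <<'E'
from h import *
s=manip.state();p=manip.snapshot("wrist");cv2.imwrite("pics/w2.png",p["img"])
T=wristT(p,s);W=cloud(p,T);print(np.round(s["tool_pos"],1),s["q"])
print("w",fit(W,(608.7,-3),18,50,rad=32))
m=(np.hypot(W[...,0]-608.7,W[...,1]+3)<35)&(W[...,2]>48)&(W[...,2]<60);print(np.median(W[m],0),W[m].min(0),W[m].max(0))
for n in("scene","side"):
    q=manip.snapshot(n);W=cloud(q);cv2.imwrite(f"pics/{n}2.png",q["img"])
    for k,g,a,b in(("can",(590,-335),30,100),("bottle",(504,-292),25,75),("jar",(418,-322),30,100),("weight",(608.7,-3),18,50)): print(n,k,fit(W,g,a,b,rad=32))
E
```

```text
time: 27.0
tool_pos: [491.2, -207.4, 208.3]
orientation: [[0.003, 0.867, 0.499], [-0.002, 0.499, -0.867], [-1.0, 0.002, 0.003]]
force: [-0.4, -0.4, -0.3]
width: 0.853
time: 27.83
tool_pos: [608.3, -3.6, 206.0]
orientation: [[-0.001, 0.265, 0.964], [-0.001, 0.964, -0.265], [-1.0, -0.001, -0.0]]
force: [-0.4, -0.5, 0.4]
width: 0.995
time: 28.42
tool_pos: [608.6, -3.7, 206.4]
orientation: [[0.0, 0.002, 1.0], [-0.0, 1.0, -0.002], [-1.0, -0.0, 0.0]]
force: [0.6, -0.7, 0.6]
width: 0.999
[608.6  -3.7 206.4] [-4.69161041e-02  1.42725964e-01  1.75782305e+00 -1.43965330e-04
  1.24100849e+00 -1.61541887e+00]
w (array([609. ,  -5.1]), np.float64(0.36), np.int64(333))
[606.65114634  -4.93374177  53.27061514] [583.27543754 -30.41790015  48.00611773] [633.11486575  20.47191154  57.81378943]
scene can (array([ 589.9, -334.5]), np.float64(0.34), np.int64(312))
scene bottle (array([ 504.2, -291.1]), np.float64(0.37), np.int64(308))
scene jar (array([ 419. , -321.8]), np.float64(0.52), np.int64(516))
scene weight (array([609.7,  -2.3]), np.float64(0.45), np.int64(179))
side can (array([ 589. , -336.5]), np.float64(1.41), np.int64(325))
side bottle (array([ 501.5, -291. ]), np.float64(1.45), np.int64(250))
side jar (array([ 417.1, -322.3]), np.float64(1.47), np.int64(356))
side weight (array([608.2,  -3.5]), np.float64(1.08), np.int64(209))
```

View pics/w2.png

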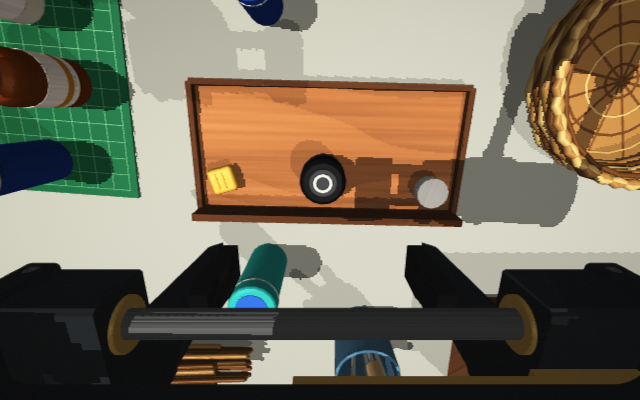

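View pics/scene2.png

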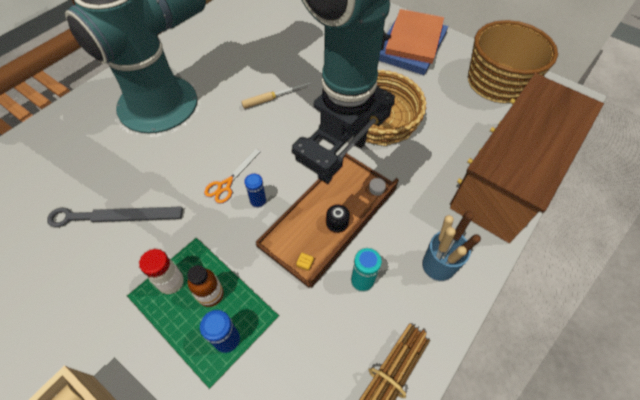

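All three containers stand upright on the mat (160,270), (205,286), (220,332). The weight is clear at (322,182) in the wrist view. I'll grip it now.

```bash
python3 -m crank '[0,0,-0.08,0, 0,0,-0.18,0, 0,0,-0.28,0, 0,0,-0.38,0, 0,0,-0.47,0, 0,0,-0.54,0, 0,0,-0.59,0, 0,0,-0.62,0, 0,0,-0.636,0, 0,0,-0.636,0, 0,0,-0.636,0]' 1
python3 -m crank '[0,0,0,0, 0,0,0,0, 0,0,0,0, 0,0,0,0, 0,0,0,0, 0,0,0,0, 0,0,0,0, 0,0,0,0]' 0 45
```

```text
time: 29.48
tool_pos: [609.4, -3.0, 16.3]
orientation: [[0.001, 0.0, 1.0], [-0.0, 1.0, -0.0], [-1.0, -0.0, 0.001]]
force: [-0.0, -0.1, 0.7]
width: 0.998
time: 30.15
tool_pos: [608.9, -3.2, 15.8]
orientation: [[0.0, 0.0, 1.0], [-0.0, 1.0, -0.0], [-1.0, -0.0, 0.0]]
force: [-0.2, -0.3, 2.1]
width: 0.57
```

```bash
python3 -m crank '[0,0,0.03,0, 0,0,0.1,0, 0,0,0.19,0, 0,0,0.28,0, 0,0.02,0.36,0, -0.02,0.08,0.4,0, -0.06,0.17,0.4,0, -0.1,0.27,0.4,0, -0.14,0.37,0.4,0, -0.18,0.47,0.4,0, -0.22,0.57,0.4,0, -0.26,0.67,0.4,0]'
python3 -m crank '[-0.04,0.1,0,0, -0.07,0.2,0,0, -0.095,0.3,0,0, -0.095,0.38,0,0, -0.095,0.44,0,0, -0.095,0.462,0,0, -0.095,0.462,0,0, -0.095,0.462,-0.06,0, -0.095,0.462,-0.13,0, -0.095,0.462,-0.2,0, -0.095,0.462,-0.26,0, -0.095,0.462,-0.3,0]'
python3 -m crank '[0,0,-0.03,0, 0,0,-0.055,0, 0,0,-0.075,0, 0,0,-0.088,0, 0,0,-0.094,0, 0,0,-0.094,0, 0,0,-0.094,0, 0,0,-0.094,0]'
```

```text
time: 31.15
tool_pos: [528.0, 198.8, 133.8]
orientation: [[-0.004, 0.0, 1.0], [-0.001, 1.0, -0.0], [-1.0, -0.001, -0.004]]
force: [-0.0, 0.9, -7.2]
width: 0.564
time: 32.15
tool_pos: [500.2, 333.8, 42.4]
orientation: [[-0.005, 0.001, 1.0], [-0.003, 1.0, -0.001], [-1.0, -0.003, -0.005]]
force: [0.3, -0.5, -7.3]
width: 0.568
time: 32.82
tool_pos: [502.8, 337.0, 18.1]
orientation: [[0.001, -0.0, 1.0], [0.001, 1.0, 0.0], [-1.0, 0.001, 0.001]]
force: [-0.3, 0.0, -8.1]
width: 0.569
```

```bash
python3 -m crank '[0,0,-0.002,0, 0,0,-0.004,0, 0,0,-0.006,0, 0,0,-0.006,0, 0,0,-0.006,0, 0,0,-0.006,0]'
```

```text
time: 33.32
tool_pos: [502.4, 336.8, 15.9]
orientation: [[0.0, -0.0, 1.0], [0.0, 1.0, 0.0], [-1.0, 0.0, 0.0]]
force: [-0.8, -0.2, -3.1]
width: 0.568
```

```bash
python3 -m crank '[0,0,-0.002,0, 0,0,-0.004,0, 0,0,-0.004,0, 0,0,-0.004,0]'
python3 -m crank '[0,0,0,0, 0,0,0,0, 0,0,0,0, 0,0,0,0, 0,0,0,0, 0,0,0.06,0, 0,0,0.14,0, 0,0,0.23,0, 0,0,0.33,0, 0,0,0.42,0, 0,0,0.5,0, 0,0,0.5,0]' 0.9 20
python3 - <<'E'
from h import *
s=manip.state();w=manip.snapshot("wrist");T=wristT(w,s);W=cloud(w,T);print(s["tool_pos"],fit(W,(502,336.5),18,50,rad=32))
P=W[(W[...,2]>54)&(W[...,2]<72)&(W[...,1]>200)];print("rim",P.min(0),P.max(0))
p=manip.snapshot("side");W=cloud(p);print(fit(W,(502,336.5),18,50,rad=32))
cv2.imwrite("pics/w3.png",np.hstack([cv2.resize(w["img"],(400,250)),cv2.resize(p["img"][250:400,200:440],(400,250))]))
E
```

```text
time: 33.65
tool_pos: [502.4, 336.8, 15.8]
orientation: [[0.0, -0.0, 1.0], [0.0, 1.0, 0.0], [-1.0, 0.0, 0.0]]
force: [-4.2, -3.0, 4.8]
width: 0.567
time: 34.65
tool_pos: [505.8, 338.8, 170.9]
orientation: [[0.009, -0.0, 1.0], [0.006, 1.0, -0.0], [-1.0, 0.006, 0.009]]
force: [1.0, 0.6, 0.8]
width: 0.897
[505.76126879 338.78825923 170.88572242] (array([502.5, 335. ]), np.float64(0.27), np.int64(413))
rim [388.24690219 219.71405255  54.00096885] [614.40974212 445.75400428  65.60031035]
(array([502.2, 336.4]), np.float64(0.69), np.int64(257))
```

View pics/w3.png

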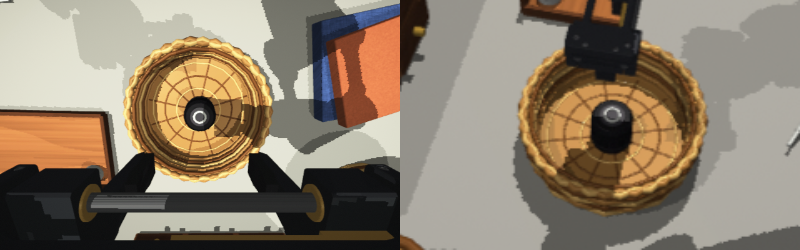

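The weight stands upright in the middle of the basket, at (200,115) in the wrist half of the picture. Next I'll fetch the jar.

```bash
python3 -m crank '[0,-0.1,0,-0.1, 0,-0.2,0,-0.22, -0.02,-0.3,0,-0.34, -0.05,-0.4,0,-0.46, -0.08,-0.5,0,-0.58, -0.1,-0.6,0,-0.7, -0.1,-0.7,0,-0.82, -0.1,-0.8,0,-0.92, -0.1,-0.9,0,-1, -0.1,-1,0,-1]' 1
python3 -m crank '[-0.02,-0.12,0,-0.14, -0.05,-0.24,0,-0.28, -0.08,-0.36,0,-0.42, -0.11,-0.48,0,-0.56, -0.14,-0.6,0,-0.7, -0.17,-0.72,0,-0.84, -0.181,-0.84,0,-0.96, -0.181,-0.95,0,-1, -0.181,-1,0,-1, -0.181,-1,0,-1]'
python3 -m crank '[0,-0.1,0,0, 0,-0.17,0,0, 0,-0.195,0,0, 0,-0.195,0,0, 0,-0.195,-0.05,0, 0,-0.195,-0.13,0, 0,-0.195,-0.21,0, 0,-0.195,-0.28,0, 0,-0.195,-0.33,0, 0,-0.195,-0.357,0, 0,-0.195,-0.357,0, 0,-0.195,-0.357,0]'
python3 -m crank '[0,0,0,0, 0,0,0,0, 0,0,0,0, 0,0,0,0, 0,0,0,0, 0,0,0,0, 0,0,0,0, 0,0,0,0]' 0 25
```

```text
time: 35.58
tool_pos: [470.3, 35.2, 161.8]
orientation: [[-0.004, 0.709, 0.705], [-0.0, 0.705, -0.709], [-1.0, -0.003, -0.003]]
force: [0.4, 0.3, 0.8]
width: 0.999
time: 36.42
tool_pos: [416.4, -265.7, 161.9]
orientation: [[-0.003, 1.0, -0.004], [0.001, -0.004, -1.0], [-1.0, -0.003, -0.001]]
force: [-0.4, -0.3, -0.2]
width: 0.997
time: 37.42
tool_pos: [417.8, -320.7, 56.9]
orientation: [[-0.001, 1.0, 0.001], [0.001, 0.001, -1.0], [-1.0, -0.001, -0.001]]
force: [0.6, -0.8, 0.6]
width: 1.0
time: 38.08
tool_pos: [418.3, -322.2, 57.6]
orientation: [[0.001, 1.0, -0.0], [-0.001, -0.0, -1.0], [-1.0, 0.001, 0.001]]
force: [0.2, 0.5, 1.9]
width: 0.559
```

```bash
python3 -m crank '[0,0,0.03,0, 0,0,0.09,0, 0,0,0.17,0, 0,0,0.26,0, 0,0.02,0.35,0, 0,0.09,0.41,0, 0.02,0.19,0.45,0, 0.05,0.29,0.45,0, 0.09,0.39,0.45,0, 0.14,0.49,0.45,0, 0.19,0.59,0.45,0, 0.24,0.69,0.45,0]'
python3 -m crank '[0.05,0.1,0,0, 0.1,0.2,0,0, 0.15,0.3,0,0, 0.19,0.4,0,0, 0.198,0.5,0,0, 0.198,0.59,0,0, 0.198,0.66,0,0, 0.198,0.691,0,0, 0.198,0.691,-0.05,0, 0.198,0.691,-0.13,0, 0.198,0.691,-0.22,0, 0.198,0.691,-0.3,0]'
python3 -m crank '[0,0,-0.05,0, 0,0,-0.09,0, 0,0,-0.115,0, 0,0,-0.128,0, 0,0,-0.128,0, 0,0,-0.128,0, 0,0,-0.128,0, 0,0,-0.128,0]'
```

```text
time: 39.08
tool_pos: [489.5, -113.3, 192.2]
orientation: [[-0.001, 1.0, -0.0], [0.0, -0.0, -1.0], [-1.0, -0.001, -0.0]]
force: [0.5, -0.2, -2.3]
width: 0.563
time: 40.08
tool_pos: [548.8, 91.8, 101.2]
orientation: [[-0.0, 1.0, 0.0], [-0.001, 0.0, -1.0], [-1.0, -0.0, 0.001]]
force: [1.1, -0.3, -2.9]
width: 0.561
time: 40.75
tool_pos: [550.2, 92.5, 65.0]
orientation: [[0.002, 1.0, 0.0], [0.0, 0.0, -1.0], [-1.0, 0.002, -0.0]]
force: [0.4, 0.0, -2.0]
width: 0.568
```

```bash
python3 -m crank '[0,0,-0.003,0, 0,0,-0.005,0, 0,0,-0.007,0, 0,0,-0.007,0, 0,0,-0.007,0, 0,0,-0.007,0]'
```

```text
time: 41.25
tool_pos: [549.9, 92.5, 62.5]
orientation: [[0.001, 1.0, -0.0], [0.0, -0.0, -1.0], [-1.0, 0.001, -0.0]]
force: [-1.0, -0.4, 4.3]
width: 0.564
```

```bash
python3 -m crank '[0,0,0,0, 0,0,0,0, 0,0,0,0, 0,0,0,0, 0,0,0.06,0, 0,0,0.15,0, 0,0,0.25,0, 0,0,0.35,0, 0,-0.07,0.4,0, 0,-0.18,0.4,0, 0,-0.3,0.4,0, 0,-0.42,0.4,0]' 0.85 20
python3 -m crank '[-0.03,-0.13,0,0, -0.06,-0.26,0,0, -0.1,-0.39,0,0, -0.14,-0.52,0,0, -0.151,-0.65,0,0, -0.151,-0.77,0,0, -0.151,-0.84,0,0, -0.151,-0.862,0,0, -0.151,-0.862,-0.02,0, -0.151,-0.862,-0.1,0, -0.151,-0.862,-0.19,0, -0.151,-0.862,-0.28,0]'
python3 -m crank '[0,0,-0.06,0, 0,0,-0.1,0, 0,0,-0.13,0, 0,0,-0.15,0, 0,0,-0.155,0, 0,0,-0.155,0, 0,0,-0.155,0]'
python3 -m crank '[0,0,0,0, 0,0,0,0, 0,0,0,0, 0,0,0,0, 0,0,0,0, 0,0,0,0, 0,0,0,0, 0,0,0,0]' 0 30
```

```text
time: 42.25
tool_pos: [549.5, -34.5, 182.3]
orientation: [[0.001, 1.0, 0.002], [-0.0, 0.002, -1.0], [-1.0, 0.001, 0.0]]
force: [1.5, 0.1, -0.1]
width: 0.85
time: 43.25
tool_pos: [504.4, -290.7, 96.9]
orientation: [[0.001, 1.0, 0.001], [0.0, 0.001, -1.0], [-1.0, 0.001, -0.0]]
force: [0.4, 0.4, -0.5]
width: 0.854
time: 43.83
tool_pos: [504.9, -292.6, 52.4]
orientation: [[0.002, 1.0, 0.0], [-0.001, 0.0, -1.0], [-1.0, 0.002, 0.001]]
force: [0.1, -0.9, 0.6]
width: 0.854
time: 44.5
tool_pos: [504.2, -292.5, 51.8]
orientation: [[0.0, 1.0, -0.0], [-0.001, -0.0, -1.0], [-1.0, 0.0, 0.001]]
force: [-2.0, 0.1, 4.8]
width: 0.568
```

```bash
python3 -m crank '[0,0,0.03,0, 0,0,0.09,0, 0,0,0.17,0, 0,0.02,0.25,0, 0,0.09,0.3,0, 0.02,0.19,0.3,0, 0.05,0.3,0.3,0, 0.09,0.41,0.3,0, 0.12,0.52,0.3,0, 0.147,0.63,0.3,0, 0.147,0.74,0.3,0, 0.147,0.84,0.3,0]'
python3 -m crank '[0,0.08,0,0, 0,0.13,0,0, 0,0.15,0,0, 0,0.15,-0.03,0, 0,0.15,-0.09,0, 0,0.15,-0.16,0, 0,0.15,-0.22,0, 0,0.15,-0.26,0, 0,0.15,-0.278,0, 0,0.15,-0.278,0, 0,0.15,-0.278,0, 0,0.15,-0.278,0]'
python3 -m crank '[0,0,-0.003,0, 0,0,-0.005,0, 0,0,-0.006,0, 0,0,-0.006,0, 0,0,-0.006,0, 0,0,-0.006,0]'
```

```text
time: 45.5
tool_pos: [547.6, -38.0, 140.7]
orientation: [[-0.001, 1.0, 0.0], [0.001, 0.0, -1.0], [-1.0, -0.001, -0.001]]
force: [-0.2, -0.0, -3.1]
width: 0.568
time: 46.5
tool_pos: [548.5, 4.2, 58.0]
orientation: [[0.001, 1.0, -0.001], [-0.0, -0.001, -1.0], [-1.0, 0.001, 0.0]]
force: [0.2, -0.2, -2.0]
width: 0.567
time: 47.0
tool_pos: [548.5, 4.7, 56.6]
orientation: [[0.001, 1.0, 0.0], [-0.0, 0.0, -1.0], [-1.0, 0.001, 0.0]]
force: [-2.1, -1.4, 4.0]
width: 0.57
```

```bash
python3 -m crank '[0,0,0,0, 0,0,0,0, 0,0,0,0, 0,0,0,0, 0,0,0.04,0, 0,0,0.12,0, 0,0,0.22,0, 0,0,0.33,0, 0,-0.05,0.41,0, 0.02,-0.15,0.42,0, 0.05,-0.27,0.42,0, 0.08,-0.4,0.42,0]' 0.85 20
python3 -m crank '[0.03,-0.13,0,0, 0.06,-0.26,0,0, 0.06,-0.39,0,0, 0.06,-0.52,0,0, 0.06,-0.64,0,0, 0.06,-0.71,0,0, 0.06,-0.733,0,0, 0.06,-0.733,0,0, 0.06,-0.733,-0.06,0, 0.06,-0.733,-0.14,0, 0.06,-0.733,-0.22,0, 0.06,-0.733,-0.3,0]' 1
python3 -m crank '[0,0,-0.05,0, 0,0,-0.08,0, 0,0,-0.095,0, 0,0,-0.101,0, 0,0,-0.101,0, 0,0,-0.101,0, 0,0,-0.101,0]'
python3 -m crank '[0,0,0,0, 0,0,0,0, 0,0,0,0, 0,0,0,0, 0,0,0,0, 0,0,0,0, 0,0,0,0, 0,0,0,0]' 0 25
```

```text
time: 48.0
tool_pos: [573.2, -115.7, 184.6]
orientation: [[0.004, 1.0, 0.002], [-0.0, 0.002, -1.0], [-1.0, 0.004, 0.0]]
force: [0.9, -0.3, 0.4]
width: 0.85
time: 49.0
tool_pos: [590.7, -332.9, 92.0]
orientation: [[0.001, 1.0, 0.002], [0.0, 0.002, -1.0], [-1.0, 0.001, -0.0]]
force: [0.9, -0.1, -0.4]
width: 0.996
time: 49.58
tool_pos: [591.1, -335.7, 63.4]
orientation: [[0.002, 1.0, -0.0], [-0.001, -0.0, -1.0], [-1.0, 0.002, 0.001]]
force: [0.2, 0.3, -0.4]
width: 0.999
time: 50.25
tool_pos: [590.2, -335.1, 61.7]
orientation: [[0.0, 1.0, 0.0], [-0.0, 0.0, -1.0], [-1.0, 0.0, 0.0]]
force: [0.3, -0.1, 0.2]
width: 0.579
```

```bash
python3 -m crank '[0,0,0.03,0, 0,0,0.09,0, 0,0,0.17,0, 0,0.02,0.25,0, 0,0.09,0.3,0, -0.02,0.19,0.3,0, -0.05,0.3,0.3,0, -0.09,0.41,0.3,0, -0.12,0.52,0.3,0, -0.146,0.63,0.3,0, -0.146,0.74,0.3,0, -0.146,0.8,0.3,0]'
python3 -m crank '[0,0.03,0,0, 0,0.04,0,0, 0,0.04,0,0, 0,0.04,-0.03,0, 0,0.04,-0.09,0, 0,0.04,-0.16,0, 0,0.04,-0.22,0, 0,0.04,-0.26,0, 0,0.04,-0.278,0, 0,0.04,-0.278,0, 0,0.04,-0.278,0, 0,0.04,-0.278,0]'
python3 -m crank '[0,0,-0.003,0, 0,0,-0.005,0, 0,0,-0.007,0, 0,0,-0.007,0, 0,0,-0.007,0, 0,0,-0.007,0]'
```

```text
time: 51.25
tool_pos: [544.9, -91.9, 151.8]
orientation: [[-0.001, 1.0, 0.001], [0.002, 0.001, -1.0], [-1.0, -0.001, -0.002]]
force: [0.0, 0.2, -2.7]
width: 0.578
time: 52.25
tool_pos: [546.9, -83.7, 68.6]
orientation: [[0.001, 1.0, -0.001], [-0.0, -0.001, -1.0], [-1.0, 0.001, 0.0]]
force: [-0.1, 0.4, -1.8]
width: 0.578
time: 52.75
tool_pos: [546.5, -83.1, 66.5]
orientation: [[0.001, 1.0, 0.0], [-0.0, 0.0, -1.0], [-1.0, 0.001, 0.0]]
force: [-0.3, -0.6, -0.8]
width: 0.576
```

```bash
python3 -m crank '[0,0,-0.002,0, 0,0,-0.003,0, 0,0,-0.003,0, 0,0,-0.003,0]'
python3 -m crank '[0,0,0,0, 0,0,0,0, 0,0,0,0, 0,0,0,0, 0,0,0.06,0, 0,0,0.15,0, 0,0,0.25,0, 0,0,0.35,0, 0,0.05,0.46,0, 0,0.14,0.57,0, 0.02,0.24,0.67,0, 0.03,0.277,0.77,0]' 1 20
python3 -m crank '[0,0,0.1,0, 0,0,0.2,0, 0,0,0.213,0, 0,0,0.213,0, 0,0,0.213,0, 0,0,0.213,0]'
python3 - <<'E'
from h import *
s=manip.state();print(s["tool_pos"]);p=manip.snapshot("wrist");T=wristT(p,s);W=cloud(p,T)
print("can",fit(W,(546.5,-83),30,80)); 
for g in((546.5,-83),(549.5,92.5)):
    m=(np.hypot(W[...,0]-g[0],W[...,1]-g[1])<40)&(W[...,2]>100);P=W[m];print(" top",np.round(np.median(P,0),1),P.max(0).round(1),P.min(0).round(1))
for n in("scene","side"):
    q=manip.snapshot(n);W=cloud(q);cv2.imwrite(f"pics/{n}3.png",q["img"])
    for k,g,a,b in(("can",(546.5,-83),30,115),("bottle",(548,4.5),25,78),("jar",(549.5,92.5),30,115),("weight",(502,336),18,50)): print(n,k,fit(W,g,a,b,rad=32))
cv2.imwrite("pics/w4.png",p["img"])
E
```

```text
time: 53.08
tool_pos: [546.8, -83.2, 66.4]
orientation: [[0.001, 1.0, 0.0], [-0.0, 0.0, -1.0], [-1.0, 0.001, 0.0]]
force: [-1.5, 0.3, 5.3]
width: 0.582
time: 54.08
tool_pos: [555.0, 2.5, 297.6]
orientation: [[-0.0, 1.0, 0.001], [0.002, 0.001, -1.0], [-1.0, -0.0, -0.002]]
force: [0.2, -0.1, -0.1]
width: 0.998
time: 54.58
tool_pos: [554.3, -0.1, 357.7]
orientation: [[-0.004, 1.0, -0.0], [0.0, -0.0, -1.0], [-1.0, -0.004, -0.0]]
force: [-0.7, 0.8, -0.4]
width: 1.0
[ 5.54309614e+02 -1.42080388e-01  3.57665265e+02]
can (array([545.1, -85.9]), np.float64(0.21), np.int64(239))
 top [545.5 -80.3 117.3] [570.4 -58.3 120.6] [ 519.9 -108.6  100.2]
 top [549.   91.4 121. ] [574.4 116.3 123.7] [523.5  65.9 111.9]
scene can (array([546.4, -81.9]), np.float64(0.51), np.int64(464))
scene bottle (array([548.7,   5.7]), np.float64(0.45), np.int64(298))
scene jar (array([550.5,  93. ]), np.float64(0.69), np.int64(509))
scene weight (array([503.3, 337.7]), np.float64(0.63), np.int64(180))
side can (array([545.7, -84.2]), np.float64(1.13), np.int64(356))
side bottle (array([546.7,   5.5]), np.float64(0.62), np.int64(98))
side jar (array([549.1,  91.9]), np.float64(0.95), np.int64(560))
side weight (array([502. , 336.5]), np.float64(0.63), np.int64(261))
```

View pics/w4.png

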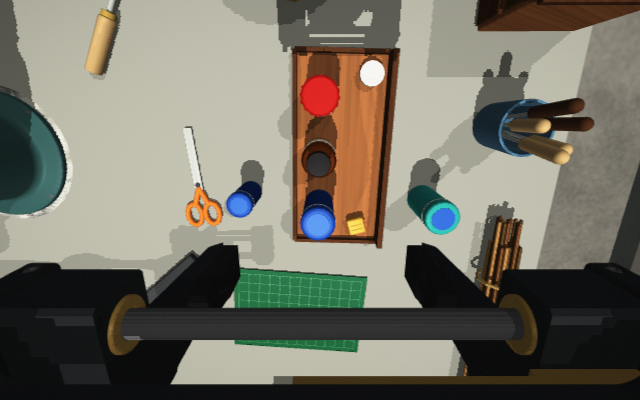

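View pics/scene3.png

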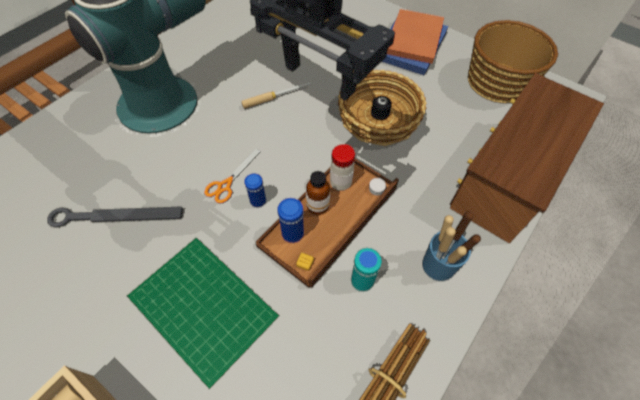

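All three containers are back within 1 mm of where they started: jar (342,168), bottle (318,193), canister (290,220). The weight is in the basket at (381,106), the tin and wax have not moved, and the robot is clear.

```bash
python3 -c "
from station import manip
print(manip.close_job())"
```

```text
the job is handed in; nothing more can be done
None
```

The job is done and handed in at about 55 s of the 131 s allowed. The canister, bottle and jar went to the mat, and I lowered the iron weight onto the basket floor and released it only once it touched. Then I put the jar, bottle and canister back in the tray.

- **Containers:** all three stand upright, and each measures within about 1 mm of its starting spot when the same camera is compared before and after.
- **Weight:** it stands upright within about 1–3 mm of the basket's middle. The cameras disagree by 2–3 mm on where that middle is.
- **Tin and wax:** both look unmoved in the pictures.
- **Robot:** it is clear of everything, and forces stayed below 10 N at every reading.
- **Bottle grip:** my first grip caught the bottle's shoulder. I re-gripped it lower in small steps before lifting, and the bottle stayed upright.

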